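Draw the screwdriver out of the half-covered tool till

TASK

The screwdriver lies in the wooden tool till with its blade under the fixed cover, and it is longer than the till's opening. Grip its handle, raise the handle end and draw the screwdriver out diagonally through the opening without levering it hard against the wood; finish while still holding it in the gripper, still and about level, all of it at least 5 cm above the top of the cover. Do not put it down or let go of it, and leave the other things where they are.

Things in the scene. Friction and masses are not known exactly. Their poses are not given: they have to be found in the camera images.
- tool_till: wooden tray fixed on the table, 233 mm long (its x), 112 wide (y); origin: centre of underside, z up. Walls 4 mm thick, 47 high; floor 5 thick. x points to its open end (about robot's left). The half x > 0 is open on top: x 0 to 112.5 mm, y -52 to 52. The half x < 0 has a fixed plywood cover, underside at z = 47 mm, top 52; below it the inside runs on to x = -112.5 mm
- cover_edge (a point): middle of the lower edge of the cover where the opening begins (x = 0, y = 0, z = 47 mm of the till)
- screwdriver: loose, 190 mm long, 50 to 100 g, lying flat on the till's floor along the till (within 0.06 rad), handle in the opening, blade under the cover. Origin: mid-length, on its underside; x points to the blade tip, z up. Axis 10.5 mm above the origin. Handle 20 mm wide, 21 high, x -94 to -17 mm; shaft 6 mm thick, x -17 to 93 mm. Balances at about x = -45 mm
- handle_end (a point): middle of the screwdriver's handle end (x = -95 mm on its axis)
- blade_tip (a point): screwdriver's blade tip (x = 95 mm on its axis)
- palm_stone_5: bystander: small red polished stone, 40x40x22 mm, on the table beside the till (its side away from the robot)
- palm_stone_2: bystander: pale blue polished stone, 47x61x30 mm, on the table beyond the open end of the till
- loupe: bystander: folded jeweller's loupe, 24x44x16 mm, on the table beyond the covered end of the till
- pliers: bystander: small flat-nose pliers, 144x42x12 mm, on the table to the right
- chip_hammer: bystander: small hammer with wooden handle, 255x103x20 mm, on the table at the far right
- label_roll: bystander: white label roll, 55 mm across, 22 mm high, on the table at the left
- calculator: bystander: pocket calculator, 116x72x12 mm, on the table at the left

How it is judged (in metres and radians):
On the way:
1. the handle end has come up out of the opening, above the walls, while the blade tip is still under the cover (z of handle_end in the frame of tool_till above 0.052 m and z of blade_tip in the frame of tool_till below 0.047 m and x of blade_tip in the frame of tool_till below 0 m), for 0.1 s.
At the end, for the whole second after the job is handed in: the screwdriver is held in the fingers (more than 1 N), both of its ends more than 90 mm above the table (38 mm above the cover; the goal asks for 50), level within 0.35 rad, touching the till nowhere, moving slower than 30 mm/s (height (world z) of each of handle_end, blade_tip above 0.09 m and angle between screwdriver's own x axis and vertical between 1.22 and 1.92 rad and contact force between the fingers and screwdriver above 1 N and contact force between screwdriver and tool_till below 0.05 N and linear speed of screwdriver below 0.03 m/s); the arm keeps its last pose, push and grip.
It fails at once if the screwdriver is levered against the till with more than 25 N (contact force between screwdriver and tool_till above 25 N).
It fails at once if a bystander (stone, loupe, pliers, hammer, label roll or calculator) is moved by more than 30 mm (distance of any of palm_stone_5, palm_stone_2, loupe, pliers, chip_hammer, label_roll, calculator from where it was at the start of the episode above 0.03 m).
It also fails if it takes over 42 s, if anything falls off the work surface, if the arm or the gripper's body presses on something with over 40 N, if the wrist force passes 120 N, or if a joint passes its speed limit or range.

ROBOT

A 6-joint arm with a two-finger parallel gripper is mounted at the origin on a cart in front of the work surface, level with it; the furniture and walls round the work are solid. World frame = base frame: x ahead of the robot, y to its left, z up, the work surface at z = 0. Lengths are in m, angles in degrees, forces in N, time in s.
With the tool pointing down it reaches from about 0.35 to 0.875 m from the base axis. Payload 4.2 kg.
Tool frame: the origin (TCP) lies midway between the tips of the shut fingers; the grasp point (between the pads) lies 19 mm behind it; z points along the fingers, y is the line along which they close (so a half turn about z gives the same grasp; the last joint's range is limited). The gripper opens to 87 mm and grips with 3 to 60 N. Pads are 19 mm wide; open, the fingers measure 117 mm over their backs; the gripper's body (75 mm by 190 mm) begins 51 mm behind the grasp point.
Start: joints at [-57.949, 22.042, 0.453, 0, -68.411, -14.817], TCP at [0.185, -0.597, 0.223] pointing down, gripper open.
Joint ranges: [-179.83, 179.83], [-69.29, 118.12], [-61.27, 80.66], [-181.25, 117.63], [-171.15, -9.14], [-177.46, 177.46]. Speed limits (degrees/s): [159.86, 159.86, 180, 180, 180, 180].

INTERFACE

Orientations are given as [roll, pitch, yaw] about the fixed x, y, z axes, in that order (R = Rz(yaw) Ry(pitch) Rx(roll)).
In Python, from workcell import env gives the robot as it stands. The module is installed in compiled form; this text tells all that it offers. Calls block until the motion is done:
- env.goto(position, orientation): joint-space move of the TCP to a pose.
- env.move_straight(position, rotation=None, rate=0.15, force_limit=None): straight line of the TCP; rotation=None keeps the orientation; rate is the mean speed in m/s. With force_limit (N) it stops when the force on the tool has changed by that much, and returns True; else False.
- env.set_joints(angles): joint-space move.
- env.gripper_to(opening, grasp_force=None): opening from 0.0 (shut) to 1.0 (fully open); grasp_force is the grip in N (None keeps the last); returns when the fingers have stopped.
- env.dwell(seconds).
- env.inverse_kinematics(position, orientation): joint angles nearest the present ones, or None.
- env.read_state(): the state.
- env.grab_frame(name): name is "scene" or "side" or "wrist"; returns a dict with "image" (400x640x3 uint8, blue, green, red), "fx", "fy", "cx", "cy" (pixels), "D" ([k1, k2, p1, p2, k3] as OpenCV has them; the pictures are not rectified), "position" and "orientation" of the camera in the world. Camera axes: x right, y up, looking along -z (the intrinsics and any distortion apply to the point x, -y, -z); pixel columns grow to the right and rows downward; lengths in m; the calibration is good to about 2 mm. A picture is of the moment at which its call begins. There is no depth.
A pose or a line that the arm cannot do raises env.Unreachable and nothing moves.
- env.close_job(): hands the job in; it is judged then, once.
Trained networks look in a picture, given as the dict that the camera call returned (one of the last four; its "shot" number tells which), for a name from the list of things; names that differ only in an ending like _2 or _b are one class to them, and where a whole thing is asked for, a point or a joint stands for the part that bears it (a point fixed in the world has none). Each returns a list of dicts, best first, with "score" (0 to 1); they miss things now and then, are a little off and sometimes report something else, mostly with a low value. They report only what shows in the picture. A call takes as long as a camera call.
- env.search_frame(picture, thing): "xyz" ([x, y, z] in m, in world coordinates, good to about 4 mm: the middle of the surface that is visible of it).
- env.trace(picture, thing): "mask" (400x640 bool, what is visible of it).
The state is a dict: "clock": time; "joint_positions": joint angles; "qvel": joint speeds; "joint_torque": joint torques, N m; "position": TCP position; "tool_rot": TCP orientation; "force": force on the tool from outside, world axes, zero at the start; "wrist_torque": the same for the moment, N m; "opening": opening from 0.0 (shut) to 1.0 (fully open); "finger_force": force on a finger pad.
Only numpy, scipy, OpenCV 4.12 (cv2) and the standard library are available. Lean on these libraries where they do the work, as an engineer would, in place of code of your own. Each camera call takes 0.05 s, during which the arm holds its last target. There are 200 camera calls.

## Working session

There is one attempt and no reset: what is moved stays moved. The work goes in short steps, each a Python script; the robot and the scene stay as the last script left them, time stands still between calls to the robot, and variables do not carry over. Pictures are saved under pics/ and viewed, at most 10 in all, crops included, and the job is handed in when it is done.

```bash
mkdir -p pics
cat > h.py <<'E'
import numpy as np, cv2
from scipy.spatial.transform import Rotation as R
from workcell import env
def cam(p):
    K=np.array([[p['fx'],0,p['cx']],[0,p['fy'],p['cy']],[0,0,1.]]); o=np.array(p['orientation'],float)
    M=o if o.shape==(3,3) else R.from_euler('xyz',o,degrees=True).as_matrix()
    return K,np.array(p['D'],float),M,np.array(p['position'],float)
def onplane(p,uv,z):
    K,D,M,c=cam(p); u=cv2.undistortPoints(np.array(uv,float).reshape(-1,1,2),K,D).reshape(-1,2)
    d=np.c_[u[:,0],-u[:,1],-np.ones(len(u))]@M.T
    return c+d*((z-c[2])/d[:,2])[:,None]
def project(p,X):
    K,D,M,c=cam(p); q=(np.atleast_2d(X)-c)@M*[1,-1,-1]
    return cv2.projectPoints(q,np.zeros(3),np.zeros(3),K,D)[0].reshape(-1,2)
E
python3 - <<'E'
from h import *
for n in ("scene","side"):
    p=env.grab_frame(n); cv2.imwrite(f'pics/{n}0.png',p['image'])
    print(n,p['position'],p['orientation'],p['fx'],p['D'])
    for t in ("screwdriver","tool_till","palm_stone_2","palm_stone_5","loupe"):
        print(t,[(np.round(d['xyz'],3),round(d['score'],2)) for d in env.search_frame(p,t)][:3])
print(env.read_state())
E
```

```text
scene [-0.47119581 -0.90197471  0.63210391] [ 66.92358608   0.26627891 -45.70459875] 402.38255045171667 [-0.06968204  0.          0.          0.          0.        ]
screwdriver [(array([0.43 , 0.052, 0.023]), 0.59), (array([ 0.398, -0.071,  0.04 ]), 0.55), (array([ 0.438, -0.329,  0.008]), 0.5)]
tool_till [(array([ 0.399, -0.068,  0.035]), 0.85)]
palm_stone_2 [(array([0.43 , 0.055, 0.024]), 0.56), (array([0.442, 0.14 , 0.032]), 0.41)]
palm_stone_5 [(array([0.43 , 0.055, 0.024]), 0.56), (array([0.442, 0.14 , 0.032]), 0.41)]
loupe []
side [0.35578158 1.04195835 0.72927597] [  57.16221745    0.83425362 -173.1718055 ] 414.4664454779455 [-0.00828501  0.          0.          0.          0.        ]
screwdriver [(array([0.433, 0.021, 0.027]), 0.58), (array([ 0.507, -0.015,  0.018]), 0.2)]
tool_till [(array([ 0.425, -0.025,  0.031]), 0.95), (array([ 0.505, -0.013,  0.016]), 0.46)]
palm_stone_2 [(array([0.433, 0.022, 0.025]), 0.41)]
palm_stone_5 [(array([0.433, 0.022, 0.025]), 0.41)]
loupe []
{'clock': 0.6, 'joint_positions': array([-5.79486975e+01,  2.20408941e+01,  4.52992390e-01, -1.58902564e-03,
       -6.84116755e+01, -1.48180815e+01]), 'qvel': array([ 0.07267849, -0.13123547, -0.02913649,  0.01182291,  0.08167543,
        0.00366124]), 'joint_torque': array([ 2.00195373e-04, -3.90211594e+01,  1.87535512e+01,  4.22247559e+00,
        1.53630943e-02, -2.88971501e-05]), 'position': array([ 0.18520153, -0.59690382,  0.22255675]), 'tool_rot': array([-1.79999969e+02,  1.53655113e-03, -1.62767364e+02]), 'force': array([ 0.02417894, -0.47711089,  0.73303004]), 'wrist_torque': array([-0.02237059, -0.00531513, -0.02545782]), 'finger_force': 0.0, 'opening': 1.0035732334151948}
```

View pics/scene0.png

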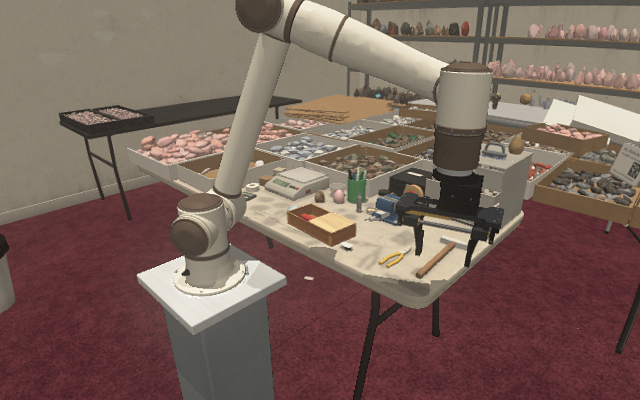

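View pics/side0.png

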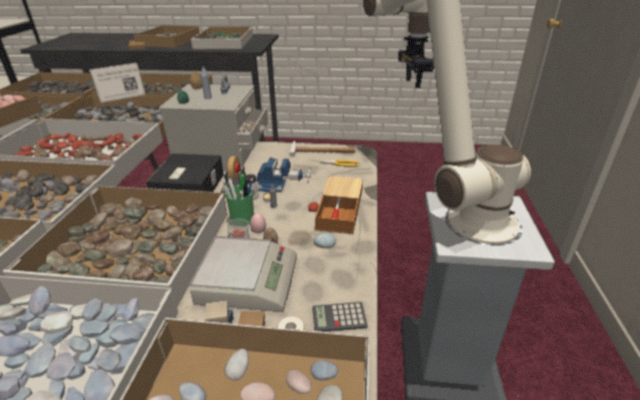

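Scene: the till is at about (322,224), opening to its left with a red handle inside. Side: the till is at (340,203), the handle near (337,210), the blue stone at (325,240) and the red stone at (313,206). I'll go above it and look from close by.

Run:
```python
from h import *
for yaw in (90,-90):
    print(yaw, env.inverse_kinematics([0.40,-0.03,0.30],[180,0,yaw]))
q=env.inverse_kinematics([0.40,-0.03,0.30],[180,0,-90]); 
env.goto([0.40,-0.03,0.30],[180,0,-90])
p=env.grab_frame("wrist"); cv2.imwrite('pics/w1.png',p['image'])
print(p['position'],p['orientation'],env.read_state()['clock'])
for t in ("screwdriver","handle_end","tool_till","palm_stone_2","palm_stone_5"):
    print(t,[(np.round(d['xyz'],3),round(d['score'],2)) for d in env.search_frame(p,t)][:3])
    for d in env.trace(p,t)[:2]:
        c=max(cv2.findContours(d['mask'].astype('uint8'),0,2)[0],key=cv2.contourArea); print('  mask',round(d['score'],2),cv2.minAreaRect(c))
```

```text
90 [ 19.18786035  -3.76488136 -19.98474833   0.         -73.78013304
 160.81213965]
-90 [ 19.18786035  -3.76488136 -19.98474833   0.         -73.78013304
 -19.18786035]
[ 0.40007453 -0.09635426  0.4616687 ] [-1.40416996e+01  2.88593758e-02  1.79961824e+02] 2.8333
screwdriver [(array([0.435, 0.035, 0.022]), 0.97)]
  mask 0.78 ((296.04058837890625, 208.56698608398438), (14.290847778320312, 67.2408218383789), 2.4895529747009277)
handle_end [(array([0.436, 0.039, 0.027]), 0.62)]
  mask 0.76 ((295.0, 209.5), (67.0, 14.0), 90.0)
  mask 0.67 ((303.2645568847656, 164.3262939453125), (89.81848907470703, 166.09262084960938), 3.2397000789642334)
tool_till [(array([ 0.423, -0.049,  0.052]), 0.77)]
  mask 0.95 ((304.43780517578125, 163.58578491210938), (91.20440673828125, 166.2643585205078), 2.2457425594329834)
  mask 0.29 ((285.3539123535156, 284.2363586425781), (39.18360900878906, 15.749261856079102), 1.9749338626861572)
palm_stone_2 [(array([0.456, 0.146, 0.025]), 0.96), (array([ 0.503, -0.022,  0.016]), 0.57)]
  mask 0.79 ((285.0, 284.0), (16.0, 38.0), 90.0)
  mask 0.59 ((245.0, 170.0), (28.0, 22.0), 90.0)
palm_stone_5 [(array([0.456, 0.146, 0.025]), 0.96), (array([ 0.503, -0.022,  0.016]), 0.57)]
  mask 0.79 ((285.0, 284.0), (16.0, 38.0), 90.0)
  mask 0.59 ((245.0, 170.0), (28.0, 22.0), 90.0)
```

View pics/w1.png

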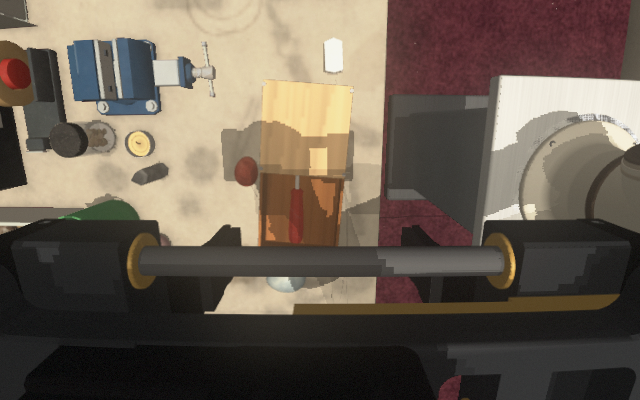

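The wrist view shows the cover corners at about (266,80), (353,88), (350,178) and (259,173). The red handle runs from (297,188) to (295,242), and the gripper hides its end. I'll move toward +y and lower for a clear look at the handle.

Run:
```python
from h import *
env.goto([0.43,0.06,0.24],[180,0,-90])
p=env.grab_frame("wrist"); cv2.imwrite('pics/w2.png',p['image'])
print(p['position'],env.read_state()['clock'])
for t in ("screwdriver","tool_till"):
    print(t,[(np.round(d['xyz'],3),round(d['score'],2)) for d in env.search_frame(p,t)][:3])
    for d in env.trace(p,t)[:1]:
        c=max(cv2.findContours(d['mask'].astype('uint8'),0,2)[0],key=cv2.contourArea); b=cv2.boxPoints(cv2.minAreaRect(c))
        print('  mask',round(d['score'],2),b.round(1).tolist(), onplane(p,b,0.0155 if t[0]=='s' else .05).round(4).tolist())
        if t[0]=='s':
            ys,xs=np.nonzero(d['mask']); print([(r,xs[ys==r].min(),xs[ys==r].max()) for r in range(ys.min(),ys.max()+1,4) if (ys==r).any()])
```

```text
[ 0.43026782 -0.00540674  0.40147986] 3.9083
screwdriver [(array([0.432, 0.038, 0.027]), 0.59)]
  mask 0.97 [[305.6000061035156, 190.89999389648438], [309.1000061035156, 101.5999984741211], [325.70001220703125, 102.30000305175781], [322.20001220703125, 191.5]] [[0.4488, 0.0808, 0.0155], [0.4437, -0.0259, 0.0155], [0.4244, -0.0252, 0.0155], [0.4282, 0.0816, 0.0155]]
[(102, np.int64(318), np.int64(318)), (106, np.int64(316), np.int64(318)), (110, np.int64(316), np.int64(318)), (114, np.int64(316), np.int64(318)), (118, np.int64(315), np.int64(319)), (122, np.int64(314), np.int64(320)), (126, np.int64(310), np.int64(323)), (130, np.int64(309), np.int64(324)), (134, np.int64(310), np.int64(323)), (138, np.int64(309), np.int64(323)), (142, np.int64(309), np.int64(323)), (146, np.int64(308), np.int64(323)), (150, np.int64(308), np.int64(323)), (154, np.int64(308), np.int64(323)), (158, np.int64(307), np.int64(323)), (162, np.int64(307), np.int64(323)), (166, np.int64(308), np.int64(323)), (170, np.int64(307), np.int64(323)), (174, np.int64(307), np.int64(322)), (178, np.int64(307), np.int64(322)), (182, np.int64(306), np.int64(321)), (186, np.int64(306), np.int64(321)), (190, np.int64(308), np.int64(320))]
tool_till [(array([ 0.42 , -0.035,  0.052]), 0.76)]
  mask 0.9 [[265.5, 202.6999969482422], [278.1000061035156, -6.699999809265137], [389.5, 0.0], [376.8999938964844, 209.39999389648438]] [[0.4931, 0.087, 0.05], [0.4731, -0.1296, 0.05], [0.3613, -0.1238, 0.05], [0.3654, 0.0947, 0.05]]
```

View pics/w2.png

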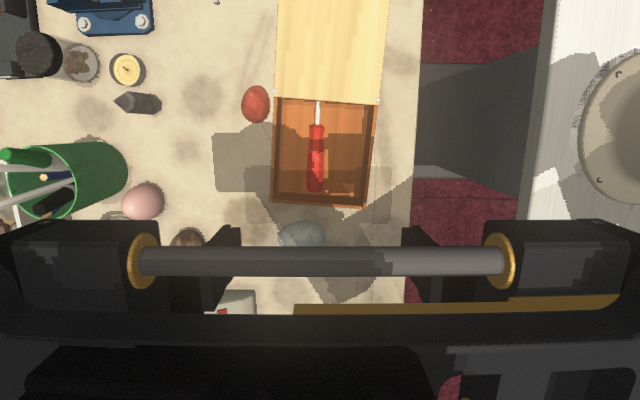

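The close view shows the handle from (316,124) to (314,191), with the shaft near (317,106). The cover edge runs from (274,96) to (380,103), and the walls are clear on both sides. Next I'll compute the axis, descend and grip.

```bash
cat >> h.py <<'E'
def pose(end, yaw, pitch, s=45, dz=0.0):
    """TCP pose holding the driver with its handle end at `end`; pitch>0 = handle up. s mm from the end, TCP dz below axis"""
    r=R.from_euler('xyz',[180,pitch,yaw],degrees=True); m=r.as_matrix()
    return np.array(end)+m[:,0]*s/1000+m[:,2]*dz, r.as_euler('xyz',degrees=True)
E
python3 - <<'E'
from h import *
import json
env_p=env.grab_frame("wrist")
a=onplane(env_p,[[317.,108],[316.5,130],[314.5,176],[314,190.5]],0.0155)
c=onplane(env_p,[[274,97],[380,103.5]],0.052); w=onplane(env_p,[[271,201],[366,208]],0.047)
d=a[0]-a[3]; yaw=np.degrees(np.arctan2(d[1],d[0])); e=c[0]-c[1]
print(a.round(4),c.round(4),w.round(4),'yaw',yaw,'till y dir->',np.degrees(np.arctan2(e[1],e[0])),np.linalg.norm(e))
end=a[3]; tcp,o=pose(end,yaw,0,s=42,dz=0.0065); print(tcp,o)
json.dump([end.tolist(),yaw],open('est.json','w'))
env.gripper_to(0.55,30)
env.goto(tcp+[0,0,0.08],o)
print(env.move_straight(tcp,rate=0.08,force_limit=8)); s=env.read_state(); print(s['position'],s['tool_rot'],s['force'],s['opening'],s['clock'])
p=env.grab_frame("wrist"); cv2.imwrite('pics/w3.png',p['image'])
E
```

```text
[[ 0.4351 -0.0193  0.0155]
 [ 0.4358  0.0061  0.0155]
 [ 0.4385  0.0617  0.0155]
 [ 0.4392  0.08    0.0155]] [[ 0.4801 -0.0296  0.052 ]
 [ 0.3677 -0.0229  0.052 ]] [[0.4882 0.0853 0.047 ]
 [0.3782 0.0937 0.047 ]] yaw -92.35396600542467 till y dir-> -3.40886432375886 0.11254878641633208
[0.43748778 0.0379945  0.009     ] [180.           0.         -92.35396601]
False
[0.43789982 0.03818476 0.00941732] [-1.79941144e+02  2.82966168e-02 -9.23463758e+01] [ 0.22535446 -0.36485795 -0.35489278] 0.5507124260148478 6.8917
```

View pics/w3.png

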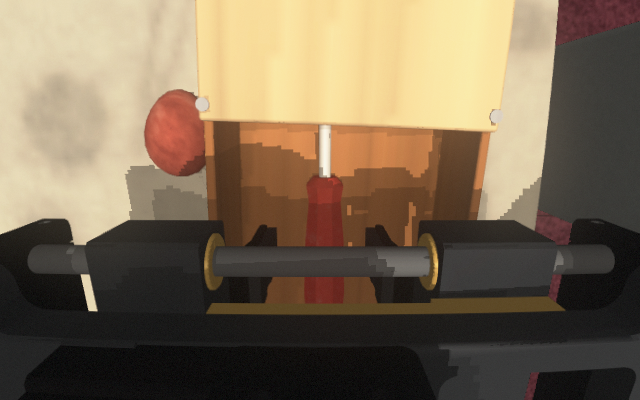

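The handle at column 324 lies midway between the fingers (262 to 378), and the red stone is clear of the hand. I'll grip and tilt about the tip.

Run:
```python
from h import *
import json
end,yaw=json.load(open('est.json')); end=np.array(end)
env.gripper_to(0.0,35); s=env.read_state(); print('grip',s['opening'],s['finger_force'],s['force'],s['position'])
dz=0.0155-s['position'][2]; S=42
u=np.array([np.cos(np.radians(yaw)),np.sin(np.radians(yaw)),0])
tip=end+0.19*u
def go(tipx,pitch,rate=0.05):
    ax=R.from_euler('xyz',[180,pitch,yaw],degrees=True).as_matrix()[:,0]
    t,o=pose(tipx-0.19*ax,yaw,pitch,S,dz)
    hit=env.move_straight(t,o,rate=rate,force_limit=8); s=env.read_state()
    print(pitch,hit,s['force'].round(1),s['position'].round(4),round(s['opening'],3),round(s['clock'],1)); return hit
for k,pt in enumerate((4,8,12,16)):
    if go(tip+[0,0,-0.0011*(k+1)],pt): break
json.dump([tip.tolist(),yaw,dz],open('tip.json','w'))
p=env.grab_frame("wrist"); cv2.imwrite('pics/w4.png',p['image'])
p=env.grab_frame("side"); cv2.imwrite('pics/s4.png',cv2.resize(p['image'][140:270,260:440],None,fx=4,fy=4))
```

```text
grip 0.21115048167546505 35.000317096710205 [-0.29541944  0.21592775  0.9869686 ] [0.43732867 0.03793621 0.00901425]
4 False [-1.1 -0.3 -0.8] [0.438  0.0378 0.0184] 0.217 7.9
8 False [ 0.1  0.8 -0.9] [0.4376 0.037  0.0273] 0.215 8.2
12 False [ 0.6 -0.6 -1.4] [0.4373 0.0358 0.0363] 0.213 8.6
16 False [-0.3  1.3 -0.3] [0.4372 0.0337 0.0453] 0.216 8.9
```

View pics/w4.png

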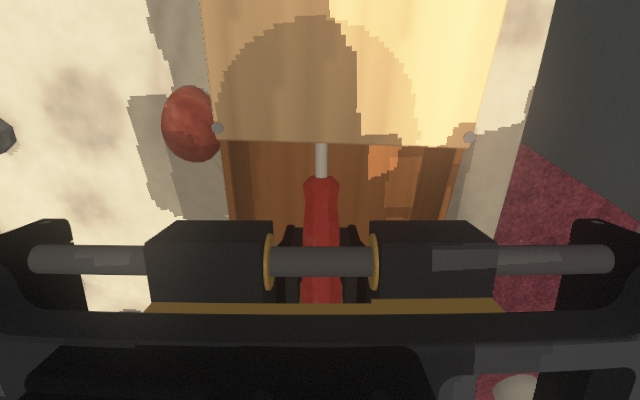

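View pics/s4.png

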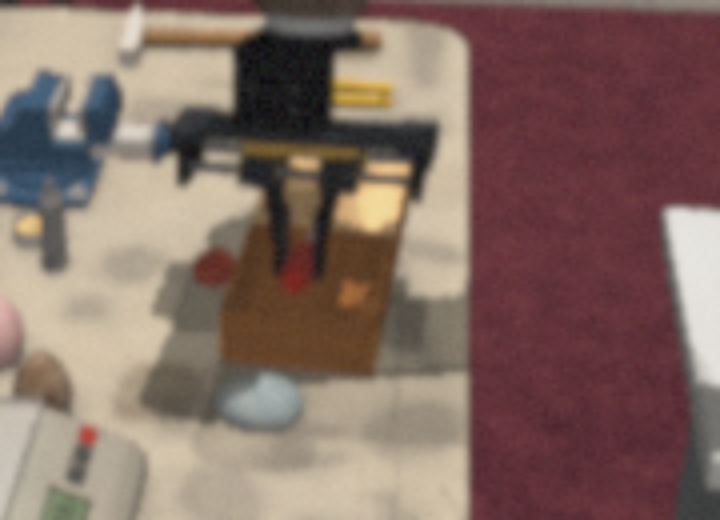

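The handle kept its place in the hand, with its front at row 177 against 175 before, and no force built up. The shaft goes under the cover at (321,143), and the handle end is up. I'll draw it out along its axis, lift and level it.

Run:
```python
from h import *
import json
tip,yaw,dz=json.load(open('tip.json')); tip=np.array(tip)+[0,0,-0.0044]
env.dwell(0.2)
m=R.from_euler('xyz',[180,16,yaw],degrees=True).as_matrix()[:,0]
def go(tp,pitch,rate=0.08):
    ax=R.from_euler('xyz',[180,pitch,yaw],degrees=True).as_matrix()[:,0]
    t,o=pose(tp-0.19*ax,yaw,pitch,42,dz)
    hit=env.move_straight(t,o,rate=rate,force_limit=8); s=env.read_state()
    print(hit,s['force'].round(1),s['position'].round(4),round(s['opening'],3),round(s['clock'],1)); return hit
ok=all(not go(tip-m*d,16) for d in (0.03,0.06,0.09,0.125)) and not go(tip-m*0.125+[0,0,0.10],16) and not go(tip-m*0.125+[0,0,0.12],0)
env.dwell(0.5)
for n in ("side","scene"):
    p=env.grab_frame(n); cv2.imwrite(f'pics/{n}5.png',p['image'])
    print([(np.round(d['xyz'],3),round(d['score'],2)) for d in env.search_frame(p,'screwdriver')][:3])
p=env.grab_frame("wrist"); a=cv2.imread('pics/side5.png')[100:280,240:440]; b=cv2.imread('pics/scene5.png')[120:300,240:440]
cv2.imwrite('pics/c5.png',np.vstack([cv2.resize(np.hstack([a,b]),(640,288)),cv2.resize(p['image'],(480,300)) if 0 else cv2.copyMakeBorder(cv2.resize(p['image'],(480,300)),0,0,0,160,0)]))
```

```text
False [ 0.   0.3 -0.2] [0.4384 0.063  0.0539] 0.215 9.7
False [ 0.   0.3 -1.2] [0.4395 0.0916 0.0621] 0.212 10.2
False [ 0.   0.8 -2.1] [0.4406 0.1204 0.0703] 0.217 10.8
False [-1.1 -0.1 -0.6] [0.442 0.154 0.08 ] 0.219 11.4
False [ 0.3  0.1 -0.5] [0.4419 0.154  0.1795] 0.212 12.8
False [ 0.5  0.3 -1. ] [0.4418 0.1586 0.1581] 0.219 13.2
[(array([0.439, 0.175, 0.173]), 0.45)]
[(array([0.435, 0.122, 0.169]), 0.39)]
```

View pics/c5.png

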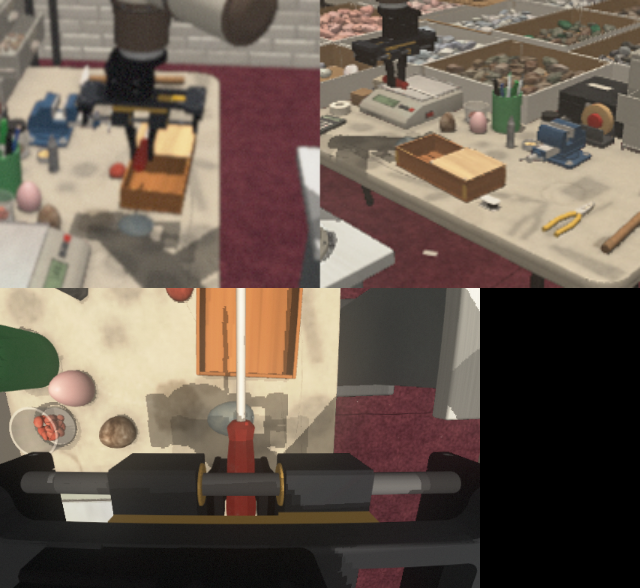

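The till is empty and the screwdriver is in the gripper, level at about z = 0.16. The handle front is still at row 176 in the wrist view, so it hasn't slipped, and the stones haven't moved.

```bash
python3 -c "
from h import *
s=env.read_state(); print(s['finger_force'],abs(s['qvel']).max(),s['clock']); print(env.close_job())"
```

```text
34.99967873096466 0.08132553635998792 13.95
the job is handed in; nothing more can be done
None
```

The screwdriver is out of the till and the job is handed in at about 14 s; the result wasn't reported back, but at hand-in it was held with 35 N, still and about level, roughly 16 cm above the table, with no contact over 8 N on the way and the stones where they were.

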